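Load the tack welder's cradle and key in its cycle

ROBOT

A 7-joint arm with a two-finger parallel gripper is mounted at the origin on the work surface. World frame = base frame: x ahead of the robot, y to its left, z up, the work surface at z = 0. Lengths are in m, angles in rad, forces in N, time in s.
With the tool pointing down it reaches from about 0.425 to 0.925 m from the base axis. Payload 6.8 kg.
Tool frame: the origin (TCP) lies at the very end of the fingers, on their centre line; the grasp point (between the pads) lies 19 mm behind it (hold_point_z is the distance from the TCP to the grasp point, in m); z points along the fingers, y is the direction in which the jaws open and shut (so a half turn about z gives the same grasp; the last joint's range is limited). The gripper opens to 85 mm and grips with 20 to 120 N. Pads are 22 mm wide; open, the fingers measure 114 mm over their backs; the gripper's body (76 mm by 85 mm) begins 54 mm behind the grasp point. The pads swing forward as they close: fully open they stand 13 mm farther back than shut.
Start: joints at [-1.295, 0.477, 0.022, 1.555, -0.011, 1.109, -0.083], TCP at [0.253, 0.626, 0.231] pointing down, gripper open.
Joint ranges: [-2.96, 2.96], [-0.34, 2.1], [-1.41, 1.46], [0.24, 2.44], [-1.37, 4.51], [0.17, 1.92], [-2.96, 2.96]. Speed limits (rad/s): [2.39, 2.39, 3.14, 3.14, 3.14, 3.14, 3.14].

INTERFACE

Orientations are given as a unit quaternion [w, x, y, z].
In Python, from station import get_obs, read_camera, calibration, hand_in, regions_of, hold_point_z gives the robot as it stands.
- The arm moves only by the tool send_rows, never from a script. Its argument "motion" is text: rows parted by semicolons, each of 7 numbers parted by spaces: the shift along the world's x, y, z in cm, then the turn, a rotation vector about the world's x, y, z in degrees, then the closure, from 0 (fully open) to 1 (shut). In form: dx dy dz rx ry rz fingers; .... A call has 1 to 20 rows; each row shifts and turns the pose as measured when the row begins; what a row does not reach is not made up. A row lasts 1/12 s, in which the tool goes at most 41.7 mm and 7.16 degrees, less where a joint would pass 70% of its speed; a pose out of reach is approached as far as the arm can. A call is refused whole if a number of a shift passes 4.17 or a number of a turn 7.16, either way. A call with a gripper value outside its range is refused whole. The fingers move at their own pace and stop on an object; "newtons" is the grip in N (left out, the last holds). Time passes only in rows, so rows that do not move let the fingers close. It gives the time, the measured TCP pose, the force and the opening at its end, in the units of the state.
- get_obs(): the state, without advancing time (a new reading comes with each control period).
- read_camera(name): name is "scene" or "top" or "wrist"; returns the picture (420x560x3 uint8, red, green, blue); there is no depth.
- calibration(name): a dict with "mtx" (3x3 intrinsics, pixels), "R" (3x3) and "t" (3): a world point X has camera coordinates R X + t; the wrist camera has in their place "hand_eye" (4x4, takes a point from camera to tool coordinates, whose origin is the TCP and whose axes are the flange's). Camera axes: x right, y down, z forward; pixel columns grow to the right and rows downward; lengths in m; the calibration is good to about 2 mm. The wrist camera is an equidistant fisheye: a pixel r from the principal point sees the ray r / f radians off the axis. A picture is of the moment at which its call begins: read the wrist's pose just before it. calibration takes no time and is no camera call.
- hand_in(): hands the job in, once; it reports no verdict.
Trained networks look in the newest picture that a camera, given by its name, has taken for a name from the list of things; names that differ only in an ending like _2 or _b are one class to them, and where a whole thing is asked for, a point or a joint stands for the part that bears it (a point fixed in the world has none). Each returns a list of dicts, best first, with "conf" (0 to 1); they miss things now and then, are a little off and sometimes report something else, mostly with a low value. They report only what shows in the picture. A call takes as long as a camera call. They do not tell look-alikes from the thing itself.
- regions_of(thing, camera): "region" (420x560 bool, what is visible of it) and "point" ([column, row] in pixels, amid what is visible of it).
The state is a dict: "t": time; "q": joint angles; "joint_vel": joint speeds; "joint_torque": joint torques, N m; "eef_pos": TCP position; "tool_rot": TCP orientation; "contact_force": force on the tool from outside, world axes, zero at the start; "torque": the same for the moment, N m; "gripper_width": opening from 0.0 (shut) to 1.0 (fully open).
Only numpy, scipy, OpenCV 4.12 (cv2) and the standard library are available. Lean on these libraries where they do the work, as an engineer would, in place of code of your own. Each camera call takes 0.05 s, during which the arm holds its last target.

TASK

Take the capped square tube out of the infeed rest, set it down flat on the open bench to change your grip, then take it by its ends and lay it in the tack welder's cradle between the copper cheeks, down on the plate with its ends flush with the cheeks, and let go. With the tube loaded, press the keys of the operator box fully home one at a time, letting each come back up: first the long bar key, then the square one, then the large round one; never the small round key. Leave everything else on the bench where it is.

Things in the scene. Friction and masses are not known exactly. Their poses are not given: they have to be found in the camera images.
- tube: the workpiece: closed square steel tube with a cap welded on each end, a plain block 56 mm long (own x) by 40 mm wide (own y) by 40 mm tall (own z), about 0.2 to 0.4 kg. Origin at the centre of its underside. It starts in the infeed rest, lying along the rest's own x, up to 9 mm off-centre along the rest's y.
- rest_floor (a point): infeed rest, fixed grey steel: plate 88 (own x) x 56 (own y) mm, 8 mm thick; two end stops 10 mm thick, 50 mm wide, rise 36 mm above it, 64 mm apart along own x, covering the tube's ends; its long sides are open, so take it across its 40 mm width. Point: middle of the plate's upper face, 8 mm above the bench. Rest and operator box may change sides.
- cradle_seat (a point): tack welder's cradle, fixed: steel plate 80 (own x) x 100 (own y) mm, 8 mm thick; two copper cheeks 56 mm long (own x), 12 mm thick, rise 36 mm above it, 48 mm gap along own y; ends (own x) open. The tube lies between them along own x, its long sides covered. Point: middle of the plate's upper face, 8 mm above the bench, where the tube's origin belongs.
- open_bench (a point): a point on the bench top (z = 0) between the robot and the cradle; the bare bench is always clear for 45 mm towards and away from the robot and 80 mm to either side of it: room to set the tube down
- panel: operator box, fixed grey box 140 x 140 x 50 mm; origin at the centre of its underside. Four black keys in aluminium frames on its level top, in a 2 x 2 square at 66 mm pitch; which key is in which place changes.
- key_bar_top (a point): centre of the top face of the long bar key, 16 x 44 mm on top (long along the operator box's own y); at rest 66 mm above the bench, 12 mm above its frame; it is pressed straight down and moves with the key. Its z points up.
- key_bar (a joint): how far that key is pressed down (m): 0 at rest, 0.006 fully home; spring return, starts to move at 1.5 N and is fully home at 5 N
- key_square_top (a point): centre of the top face of the square key, 30 x 30 mm; at rest 66 mm above the bench, 12 mm above its frame; it is pressed straight down and moves with the key. Its z points up.
- key_square (a joint): how far that key is pressed down (m): 0 at rest, 0.006 fully home; spring return, starts to move at 1.5 N and is fully home at 5 N
- key_round_top (a point): centre of the top face of the large round key, diameter 36 mm; at rest 66 mm above the bench, 12 mm above its frame; it is pressed straight down and moves with the key. Its z points up.
- key_round (a joint): how far that key is pressed down (m): 0 at rest, 0.006 fully home; spring return, starts to move at 1.5 N and is fully home at 5 N
- key_small_top (a point): centre of the top face of the small round key, diameter 18 mm (cancel: not to be pressed); at rest 66 mm above the bench, 12 mm above its frame; it is pressed straight down and moves with the key. Its z points up.
- key_small (a joint): how far that key is pressed down (m): 0 at rest, 0.006 fully home; spring return, starts to move at 1.5 N and is fully home at 5 N
- pipe: bystander: upright round pipe offcut, diameter 32 mm, 45 mm tall; origin at its underside's middle, leave it alone
- tin: bystander: plain metal tin, diameter 38 mm, 50 mm tall; origin at its underside's middle, leave it alone
- jar: bystander: screw-top jar, diameter 44 mm, 70 mm tall; origin at its underside's middle, leave it alone
- brush: bystander: brush, 200 mm long, lying; origin at its underside's middle, leave it alone
- hammer: bystander: hammer, 220 mm long, lying; origin at its underside's middle, leave it alone
- magnet: bystander: L-shaped dark steel magnetic square, 70 x 70 mm, 18 mm thick, lying; origin at its underside's middle, leave it alone
- wrench: bystander: wrench, 160 mm long, lying; origin at its underside's middle, leave it alone
There are look-alikes about, which are no part of the job. Leave any yellow look-alike of the part that bears cradle_seat alone. Leave any pink look-alike of the part that bears rest_floor alone.

How it is judged:
On the way, in this order (a step that is already met when the one before it is completed fails the run):
1. the tube is set down flat on the bare bench, clear of the rest and the cradle, and let go (height (world z) of tube below 0.004 m and angle between tube's own z axis and vertical below 0.1 rad and horizontal distance between tube and rest_floor above 0.06 m and horizontal distance between tube and cradle_seat above 0.06 m and contact force between tube and the fingers below 0.3 N and linear speed of tube below 0.02 m/s), for 0.1 s.
2. the tube lies in the cradle and is let go (x of tube in the frame of cradle_seat between -0.009 and 0.009 m and y of tube in the frame of cradle_seat between -0.006 and 0.006 m and z of tube in the frame of cradle_seat between -0.003 and 0.003 m and angle between the x axis of tube and the x axis of cradle_seat, either way round below 0.2 rad and angle between tube's own z axis and vertical below 0.08 rad and contact force between tube and the fingers below 0.3 N and linear speed of tube below 0.02 m/s), for 0.2 s.
3. the long bar key is fully pressed, alone, with the tube in the cradle (value of joint key_bar above 0.0045 m and value of joint each of key_square, key_round, key_small below 0.0015 m and x of tube in the frame of cradle_seat between -0.009 and 0.009 m and y of tube in the frame of cradle_seat between -0.006 and 0.006 m and z of tube in the frame of cradle_seat between -0.003 and 0.003 m and angle between the x axis of tube and the x axis of cradle_seat, either way round below 0.2 rad and angle between tube's own z axis and vertical below 0.08 rad), for 0.05 s.
4. the square key is fully pressed, alone, with the tube in the cradle (value of joint key_square above 0.0045 m and value of joint each of key_bar, key_round, key_small below 0.0015 m and x of tube in the frame of cradle_seat between -0.009 and 0.009 m and y of tube in the frame of cradle_seat between -0.006 and 0.006 m and z of tube in the frame of cradle_seat between -0.003 and 0.003 m and angle between the x axis of tube and the x axis of cradle_seat, either way round below 0.2 rad and angle between tube's own z axis and vertical below 0.08 rad), for 0.05 s.
5. the large round key is fully pressed, alone, with the tube in the cradle (value of joint key_round above 0.0045 m and value of joint each of key_bar, key_square, key_small below 0.0015 m and x of tube in the frame of cradle_seat between -0.009 and 0.009 m and y of tube in the frame of cradle_seat between -0.006 and 0.006 m and z of tube in the frame of cradle_seat between -0.003 and 0.003 m and angle between the x axis of tube and the x axis of cradle_seat, either way round below 0.2 rad and angle between tube's own z axis and vertical below 0.08 rad), for 0.05 s.
At the end, for the whole second after the job is handed in: The tube lies flat on the cradle's plate between the cheeks, its middle within 9 mm of the cradle's middle along the cheeks and 6 mm across, its underside within 3 mm of the plate, within 0.2 rad of the cheeks' direction, released and at rest; all four keys are up again (pressed less than 1.5 mm) (all of step 2 and value of joint each of key_bar, key_square, key_round, key_small below 0.0015 m); the robot touches nothing.
It fails at once if the small round key is pressed (more than 3 mm) (value of joint key_small above 0.003 m).
It fails at once if two keys are down (more than 3 mm) at once (value of joint each of key_bar, key_square above 0.003 m or value of joint each of key_bar, key_round above 0.003 m or value of joint each of key_bar, key_small above 0.003 m or value of joint each of key_square, key_round above 0.003 m or value of joint each of key_square, key_small above 0.003 m or value of joint each of key_round, key_small above 0.003 m).
It fails at once if a key is pressed while the tube is not in the cradle (value of joint any of key_bar, key_square, key_round, key_small above 0.003 m and not (x of tube in the frame of cradle_seat between -0.009 and 0.009 m and y of tube in the frame of cradle_seat between -0.006 and 0.006 m and z of tube in the frame of cradle_seat between -0.003 and 0.003 m and angle between the x axis of tube and the x axis of cradle_seat, either way round below 0.2 rad and angle between tube's own z axis and vertical below 0.08 rad)).
It fails at once if a bystander is moved by more than 30 mm (distance of any of pipe, tin, jar, brush, hammer, magnet, wrench from where it was at the start of the episode above 0.03 m).
It also fails if it takes over 72 s, if anything falls off the work surface, if the arm or the gripper's body presses on something with over 40 N, if the wrist force passes 120 N, or if a joint passes its speed limit or range.

## Working session

There is one attempt and no reset: what is moved stays moved. The work goes in short steps, Python scripts to look and compute and a tool call to move; the robot and the scene stay as the last step left them, time stands still between calls to the robot, and variables do not carry over. Pictures are saved under pics/ and viewed, and the job is handed in when it is done.

Besides the shell and the picture viewer there is one more tool, called after ">>>" by a JSON object that holds its "op" and its "data", one argument or row to a line. send_rows: Moves the arm, as the interface text tells. Its arguments: {"type":"object","properties":{"motion":{"type":"string"},"newtons":{"type":"number"}},"required":["motion"]}

```bash
ls; mkdir -p pics; python3 - <<'E'
from station import *
import cv2
print(get_obs(), hold_point_z)
for n in ['scene','top','wrist']:
    im=read_camera(n); cv2.imwrite(f'pics/{n}0.png',im[:,:,::-1]); print(n,calibration(n))
E
```

```text
pics
{'t': 0.0, 'q': array([-1.29510154,  0.47778369,  0.02235269,  1.55644763, -0.01153828,
        1.10928894, -0.08313172]), 'joint_vel': array([ 0.00167325, -0.00061903,  0.0005645 , -0.00259141,  0.0005163 ,
        0.00082025,  0.00071918]), 'joint_torque': array([ 2.06046457e-04, -5.96440351e+01,  1.60880573e+00, -2.81198806e+01,
        1.25790705e-02,  9.22766514e-03, -3.74962440e-06]), 'eef_pos': array([0.25253898, 0.62534556, 0.23033857]), 'tool_rot': array([-1.19788878e-04,  1.90740702e-01,  9.81640043e-01, -8.91875165e-04]), 'contact_force': array([-0.08294413, -0.93126193,  0.99232795]), 'torque': array([ 0.01736978, -0.00732211, -0.04988837]), 'gripper_width': 0.9971934211166379} 0.0187
scene {'mtx': array([[472.88428471,   0.        , 279.94835678],
       [  0.        , 472.88428471, 209.59976299],
       [  0.        ,   0.        ,   1.        ]]), 'R': array([[-0.19067273,  0.98164677,  0.00367845],
       [ 0.76630747,  0.15118562, -0.62443236],
       [-0.61352814, -0.1162434 , -0.78107022]]), 't': array([ 0.06375564, -0.37354729,  1.51096169])}
top {'mtx': arra
[... 174 characters left out ...]
2, -0.99992121,  0.00453706],
       [-0.98786094, -0.0122661 , -0.15485578],
       [ 0.15489923, -0.00266946, -0.98792667]]), 't': array([0.04596597, 0.54371997, 1.22972245])}
wrist {'mtx': array([[325.1922621 ,   0.        , 282.35008547],
       [  0.        , 325.1922621 , 209.88524805],
       [  0.        ,   0.        ,   1.        ]]), 'hand_eye': array([[-5.37373742e-04, -9.62141276e-01, -2.72550686e-01,
         6.83939891e-02],
       [ 9.99999548e-01, -3.03232556e-04, -9.01193626e-04,
        -1.78891945e-04],
       [ 7.84429344e-04, -2.72551047e-01,  9.62141004e-01,
        -1.41279842e-01],
       [ 0.00000000e+00,  0.00000000e+00,  0.00000000e+00,
         1.00000000e+00]])}
```

View pics/scene0.png

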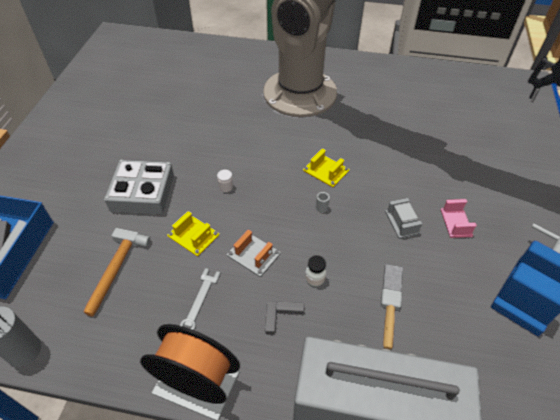

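View pics/top0.png

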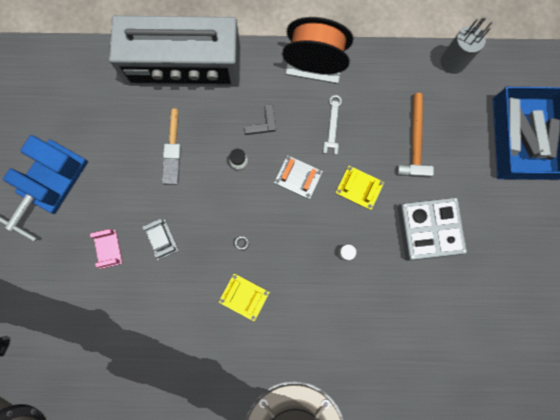

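View pics/wrist0.png

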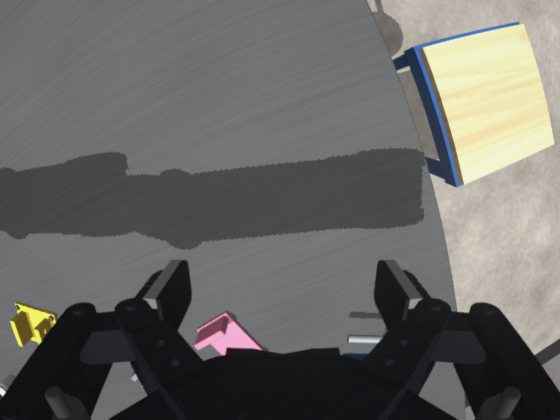

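```bash
cat > h.py <<'E'
from station import *
import numpy as np, cv2
from scipy.spatial.transform import Rotation as Ro
def ray(cam,px,obs=None):
    c=calibration(cam);K=c['mtx'];px=np.atleast_2d(px).astype(float)
    d=np.c_[(px[:,0]-K[0,2])/K[0,0],(px[:,1]-K[1,2])/K[1,1],np.ones(len(px))]
    if cam=='wrist':
        r=np.hypot(d[:,0],d[:,1]); s=np.where(r>1e-9,np.sin(r)/np.maximum(r,1e-9),1)
        d=np.c_[d[:,0]*s,d[:,1]*s,np.cos(r)]
        o=obs or get_obs();w,x,y,z=o['tool_rot'];R=Ro.from_quat([x,y,z,w]).as_matrix()
        H=c['hand_eye'];return R@H[:3,3]+o['eef_pos'],d@(R@H[:3,:3]).T
    return -c['R'].T@c['t'],d@c['R']
def w(cam,px,z,obs=None):
    o,d=ray(cam,px,obs);return o+d*((z-o[2])/d[:,2])[:,None]
def proj(cam,X,obs=None):
    c=calibration(cam);K=c['mtx'];X=np.atleast_2d(X)
    if cam=='wrist':
        o=obs or get_obs();q=o['tool_rot'];R=Ro.from_quat([q[1],q[2],q[3],q[0]]).as_matrix();H=c['hand_eye']
        Y=((X-o['eef_pos'])@R-H[:3,3])@H[:3,:3]
        r=np.hypot(Y[:,0],Y[:,1]);th=np.arctan2(r,Y[:,2]);u=Y[:,:2]/r[:,None]*th[:,None]
    else:
        Y=X@c['R'].T+c['t'];u=Y[:,:2]/Y[:,2:]
    return np.c_[u[:,0]*K[0,0]+K[0,2],u[:,1]*K[1,1]+K[1,2]]
def rect(x,y,yaw,lx,ly,z):
    P=np.array([[1,1],[1,-1],[-1,-1],[-1,1]])*[lx/2,ly/2];c,s=np.cos(yaw),np.sin(yaw)
    return np.c_[P@np.array([[c,s],[-s,c]])+[x,y],np.full(4,z)]
def draw(img,cam,polys,s,x0,y0,obs=None):
    for P in polys: cv2.polylines(img,[np.round(((proj(cam,P,obs)-[x0,y0]+.5)*s)).astype(int)],True,(0,255,0),1,cv2.LINE_AA)
    return img
def crop(im,x0,y0,x1,y1,s): return cv2.resize(im[y0:y1,x0:x1,::-1],None,fx=s,fy=s,interpolation=cv2.INTER_CUBIC)
E
python3 - <<'E'
from h import *
for cam in ['top']:
  im=read_camera(cam);np.save('top.npy',im)
  for th,z in [('tube',.048),('rest_floor',.02),('cradle_seat',.01),('panel',.05),('key_bar',.066),('key_square',.066),('key_round',.066),('key_small',.066),('pipe',.045),('tin',.05),('jar',.07)]:
    for r in regions_of(th,cam)[:4]:
      print(cam,th,round(r['conf'],2),np.round(r['point'],1),np.round(w(cam,r['point'],z)[0],3), r['region'].sum())
cv2.imwrite('pics/c1.png',crop(im,130,200,200,270,8))
cv2.imwrite('pics/c2.png',crop(im,260,140,340,210,8))
cv2.imwrite('pics/c3.png',crop(im,390,190,480,270,7))
E
```

```text
top tube 0.68 [157.3 240.6] [0.457 0.338 0.048] 456
top rest_floor 0.76 [167.  248.9] [0.439 0.319 0.02 ] 374
top rest_floor 0.56 [109.7 251.8] [0.43 0.46 0.02] 862
top rest_floor 0.23 [424.4 241.4] [ 0.466 -0.321  0.02 ] 98
top cradle_seat 0.95 [242.5 295.7] [0.327 0.13  0.01 ] 1262
top cradle_seat 0.84 [296.6 176. ] [ 0.63  -0.002  0.01 ] 1165
top cradle_seat 0.72 [359.2 188.5] [ 0.6   -0.162  0.01 ] 1266
top cradle_seat 0.21 [331.9 133.8] [ 0.743 -0.093  0.01 ] 344
top panel 0.57 [429.9 231. ] [ 0.488 -0.327  0.05 ] 1838
top key_bar 0.56 [446.1 210.6] [ 0.537 -0.363  0.066] 163
top key_bar 0.43 [423.1 241.5] [ 0.461 -0.304  0.066] 91
top key_square 0.6 [448.  215.5] [ 0.525 -0.367  0.066] 173
top key_square 0.34 [269.2 125.4] [0.746 0.069 0.066] 359
top key_round 0.7 [421.7 216.3] [ 0.522 -0.303  0.066] 203
top key_small 0.5 [448.5 240.8] [ 0.463 -0.366  0.066] 67
top pipe 0.44 [234.1 240.3] [0.46  0.151 0.045] 4
top tin 0.68 [297.2 177. ] [ 0.619 -0.002  0.05 ] 1187
top tin 0.48 [346.4 250.3] [ 0.439 -0.122  0.05 ] 180
top tin 0.38 [419.1 148.2] [ 0.697 -0.307  0.05 ] 1097
top tin 0.25 [446.  212.4] [ 0.535 -0.368  0.05 ] 155
top jar 0.63 [236.  159.9] [0.656 0.149 0.07 ] 337
top jar 0.24 [240.2 241.9] [0.454 0.135 0.07 ] 70
top jar 0.2 [349.2 251.1] [ 0.436 -0.126  0.07 ] 193
```

View pics/c1.png

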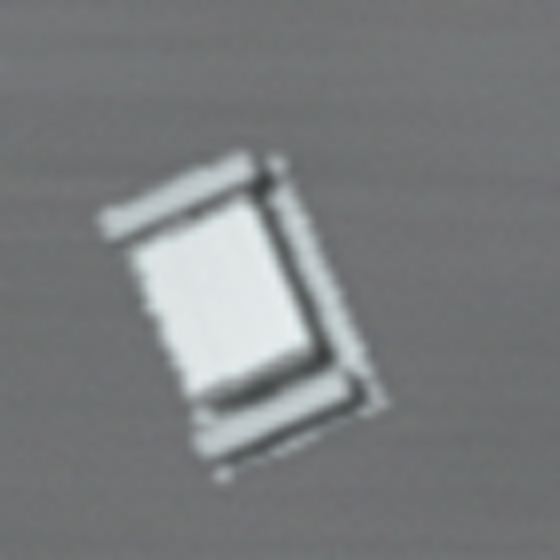

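View pics/c2.png

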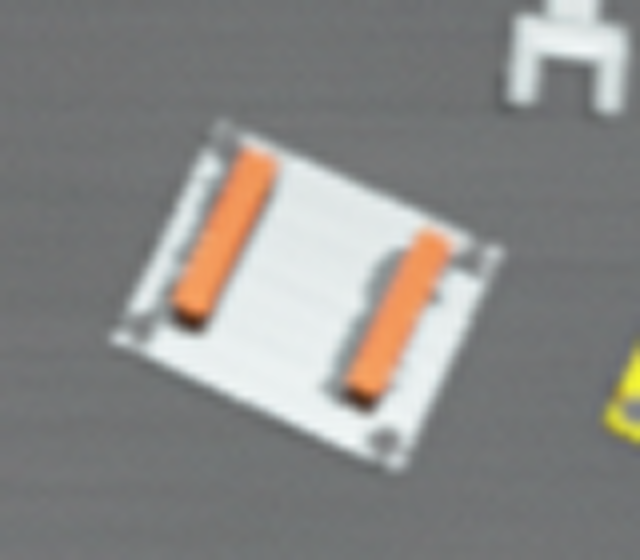

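View pics/c3.png

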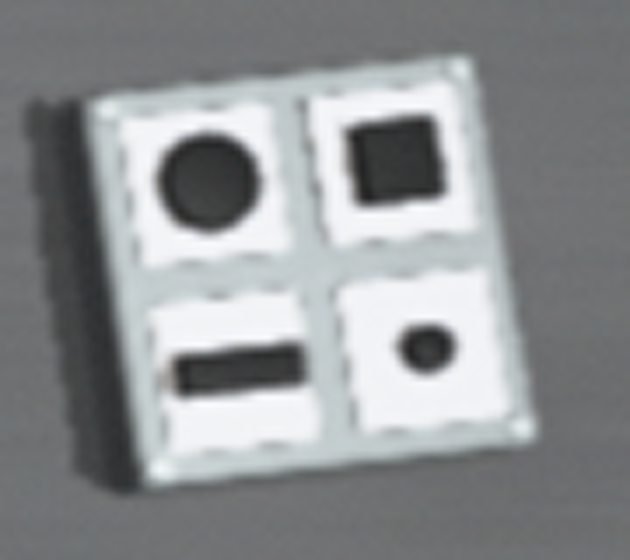

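```bash
cat > fit.py <<'E'
from h import *
im=np.load('top.npy')
def src(p,x0,y0,s): return (np.array(p,float)+.5)/s-.5+[x0,y0]
from scipy.optimize import least_squares
def show(n,P): 
    c=P.mean(0); print(n,np.round(c,4)); 
    for i in range(len(P)):
        d=P[(i+1)%len(P)]-P[i]; print('   ',np.round(P[i],4),'len',round(np.hypot(*d[:2]),4),'ang',round(np.degrees(np.arctan2(d[1],d[0])),1))
show('restplate TR,BR,BL',w('top',src([(278,158),(380,402),(222,475)],130,200,8),.008))
show('tubetop',w('top',src([(135,250),(245,195),(318,352),(197,400)],130,200,8),.048))
show('stop1',w('top',src([(98,218),(247,152),(262,178),(112,242)],130,200,8),.044))
show('stop2',w('top',src([(195,435),(345,370),(358,395),(208,460)],130,200,8),.044))
show('cradle',w('top',src([(218,122),(503,252),(400,472),(112,338)],260,140,8),.008))
show('cheek1',w('top',src([(243,148),(278,158),(205,318),(172,303)],260,140,8),.044))
show('cheek2',w('top',src([(418,230),(453,242),(378,400),(346,386)],260,140,8),.044))
show('panel',w('top',src([(88,98),(468,55),(537,438),(148,488)],390,190,7),.05))
show('keys R,S,small,bar',w('top',src([(210,182),(397,160),(427,349),(239,369)],390,190,7),.066))
E
python3 fit.py
```

```text
restplate TR,BR,BL [0.4559 0.3241 0.008 ]
    [0.5147 0.3315 0.008 ] len 0.0844 ang -155.2
    [0.4381 0.2962 0.008 ] len 0.0537 ang 115.8
    [0.4148 0.3445 0.008 ] len 0.1008 ang -7.4
tubetop [0.466  0.3376 0.048 ]
    [0.4807 0.3653 0.048 ] len 0.037 ang -62.1
    [0.498  0.3326 0.048 ] len 0.0536 ang -153.0
    [0.4502 0.3082 0.048 ] len 0.039 ang 112.6
    [0.4352 0.3442 0.048 ] len 0.0501 ang 24.9
stop1 [0.4975 0.3534 0.044 ]
    [0.4908 0.3781 0.044 ] len 0.0493 ang -64.9
    [0.5118 0.3334 0.044 ] len 0.0094 ang -148.1
    [0.5038 0.3285 0.044 ] len 0.0493 ang 114.3
    [0.4835 0.3734 0.044 ] len 0.0087 ang 32.4
stop2 [0.4313 0.3207 0.044 ]
    [0.4249 0.3452 0.044 ] len 0.0491 ang -65.6
    [0.4452 0.3005 0.044 ] len 0.0087 ang -150.5
    [0.4376 0.2963 0.044 ] len 0.049 ang 114.4
    [0.4174 0.3409 0.044 ] len 0.0087 ang 29.8
cradle [ 0.6296 -0.006   0.008 ]
    [0.6864 0.0233 0.008 ] len 0.1009 ang -114.4
    [ 0.6446 -0.0685  0.008 ] len 0.0793 ang 155.4
    [ 0.5725 -0.0355  0.008 ] len 0.1014 ang 65.3
    [0.6149 0.0567 0.008 ] len 0.0789 ang -25.0
cheek1 [0.6417 0.0219
[... 217 characters left out ...]
-0.0325  0.044 ]
    [ 0.643  -0.0385  0.044 ] len 0.0115 ang -108.7
    [ 0.6393 -0.0494  0.044 ] len 0.0556 ang 155.2
    [ 0.5888 -0.0261  0.044 ] len 0.0108 ang 66.6
    [ 0.5931 -0.0162  0.044 ] len 0.0547 ang -24.1
panel [ 0.4963 -0.3366  0.05  ]
    [ 0.5555 -0.2605  0.05  ] len 0.1356 ang -82.8
    [ 0.5725 -0.395   0.05  ] len 0.1358 ang -172.3
    [ 0.4379 -0.4132  0.05  ] len 0.1368 ang 97.9
    [ 0.419  -0.2776  0.05  ] len 0.1375 ang 7.2
keys R,S,small,bar [ 0.4956 -0.3344  0.066 ]
    [ 0.5239 -0.2979  0.066 ] len 0.0656 ang -82.6
    [ 0.5324 -0.363   0.066 ] len 0.066 ang -173.3
    [ 0.4669 -0.3707  0.066 ] len 0.0653 ang 96.7
    [ 0.4592 -0.3058  0.066 ] len 0.0652 ang 7.0
```

>>> {"op": "send_rows", "data": {
  "motion": "1.8 -2.4 -0.6 0 0 4 0;1.8 -2.4 -0.6 0 0 4 0;1.8 -2.4 -0.6 0 0 4 0;1.8 -2.4 -0.6 0 0 4 0;1.8 -2.4 -0.6 0 0 4 0;1.8 -2.4 -0.6 0 0 4 0;1.8 -2.4 -0.6 0 0 4 0;1.8 -2.4 -0.6 0 0 4 0;1.8 -2.4 -0.6 0 0 4 0;1.8 -2.4 -0.6 0 0 4 0;1.8 -2.4 -0.6 0 0 4 0;0 0 0 0 0 0 0;0 0 0 0 0 0 0"
}}

```text
t: 1.83
eef_pos: [0.4545, 0.3503, 0.1642]
tool_rot: [-0.002, -0.212, 0.977, 0.002]
contact_force: [0.0, 1.5, -0.0]
gripper_width: 1.002
```

```bash
cat >> h.py <<'E'
def jaw(o=None):
    o=o or get_obs();q=o['tool_rot'];R=Ro.from_quat([q[1],q[2],q[3],q[0]]).as_matrix()
    return np.round(o['eef_pos']*100,2),'jaw',round(np.degrees(np.arctan2(R[1,1],R[0,1])),2),'tilt z',np.round(R[:2,2],4),'F',np.round(o['contact_force'],1),'t',round(o['t'],2),'gw',round(o['gripper_width'],3)
E
python3 - <<'E'
from h import *
o=get_obs();im=read_camera('wrist');print(jaw(o))
i=cv2.resize(im[:,:,::-1],None,fx=1.4,fy=1.4).copy()
a=np.radians(25)
draw(i,'wrist',[rect(.466,.338,a,.056,.04,.048),rect(.464,.337,a,.088,.056,.008)],1.4,0,0,o)
cv2.imwrite('pics/w1.png',i)
E
```

```text
(array([45.45, 35.03, 16.42]), 'jaw', np.float64(114.51), 'tilt z', array([-0.0042,  0.0025]), 'F', array([ 0. ,  1.5, -0. ]), 't', 1.83, 'gw', 1.002)
```

View pics/w1.png

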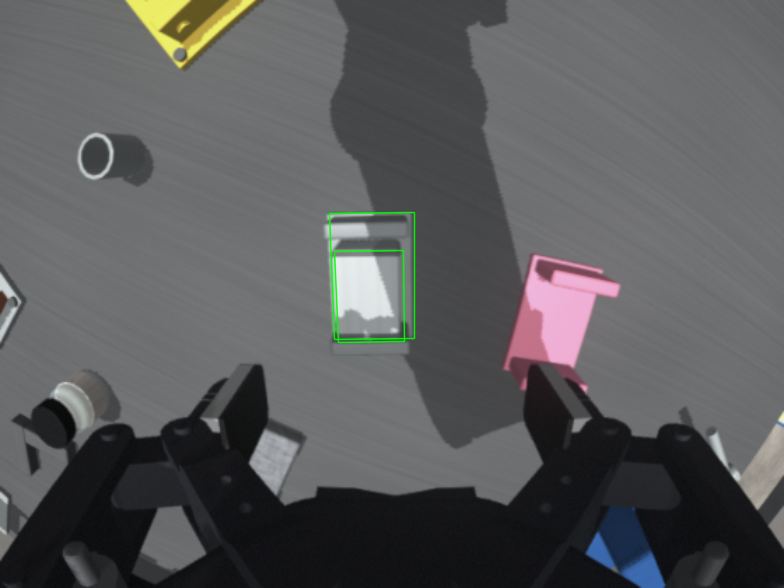

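>>> {"op": "send_rows", "data": {
  "motion": "0.6 -0.6 -1 0 0 0.5 0;0.55 -0.63 -1 0 0 0 0;0 0 -2 0 0 0 0;0 0 -2 0 0 0 0;0 0 -2 0 0 0 0;0 0 -2 0 0 0 0;0 0 -1.5 0 0 0 0;0 0 -1 0 0 0 0;0 0 0 0 0 0 0"
}}

```text
t: 2.63
eef_pos: [0.4649, 0.3411, 0.0298]
tool_rot: [-0.001, -0.221, 0.975, 0.003]
contact_force: [-1.1, -0.3, -0.6]
gripper_width: 0.997
```

```bash
python3 -c "
from h import *
print(jaw())"
```

```text
(array([46.49, 34.11,  2.98]), 'jaw', np.float64(115.54), 'tilt z', array([-0.0023,  0.0051]), 'F', array([-1.1, -0.3, -0.6]), 't', 2.63, 'gw', 0.997)
```

>>> {"op": "send_rows", "data": {
  "motion": "0.1 -0.3 -0.6 -0.3 0 -0.4 0;0 0 -0.6 0 0 0 0;0 0 0 0 0 0 0;0 0 0 0 0 0 1;0 0 0 0 0 0 1;0 0 0 0 0 0 1;0 0 0 0 0 0 1;0 0 0 0 0 0 1;0 0 0 0 0 0 1;0 0 0 0 0 0 1;0 0 0 0 0 0 1",
  "newtons": 40
}}

```text
t: 3.55
eef_pos: [0.4673, 0.3395, 0.0193]
tool_rot: [0.001, -0.218, 0.976, 0.001]
contact_force: [0.1, -0.4, -2.5]
gripper_width: 0.462
```

```bash
python3 -c "
from h import *
print(jaw())"
```

```text
(array([46.73, 33.95,  1.93]), 'jaw', np.float64(115.16), 'tilt z', array([0.001 , 0.0021]), 'F', array([ 0.1, -0.4, -2.5]), 't', 3.55, 'gw', 0.462)
```

>>> {"op": "send_rows", "data": {
  "motion": "0 0 1 0 0 0 1;0 0 2 0 0 0 1;0 0 2.5 0 0 0 1;0 0 2.5 0 0 0 1;0 0 2 0 0 0 1;0 -1 0 0 0 -2 1;0 -2 0 0 0 -4 1;0 -2.5 0 0 0 -4 1;0 -2.5 0 0 0 -4 1;0 -2.5 0 0 0 -4 1;0 -2.5 0 0 0 -4 1;0 -2.5 0 0 0 -4 1;0 -2.5 0 0 0 -4 1;0 -2.5 0 0 0 -4 1;0 -2.5 0 0 0 -4 1;0 -2.5 0 0 0 -4 1;0 -2.5 0 0 0 -4 1;0 -2.5 0 0 0 -4 1;0 -2 0 0 0 0 1;0 0 0 0 0 0 1"
}}

```text
t: 5.22
eef_pos: [0.4533, -0.0088, 0.1222]
tool_rot: [-0.003, 0.247, 0.969, 0.0]
contact_force: [-0.4, -1.2, -2.7]
gripper_width: 0.459
```

```bash
python3 - <<'E'
from h import *
print(jaw(),get_obs()['q'].round(2))
im=read_camera('top');cv2.imwrite('pics/t1.png',im[:,:,::-1])
for p,n,z in [((241,242),'pipe',.045),((348,250),'tin',.05)]:print(n,w('top',p,z))
E
```

```text
(array([45.33, -0.88, 12.22]), 'jaw', np.float64(61.44), 'tilt z', array([-0.0048,  0.0016]), 'F', array([-0.4, -1.2, -2.7]), 't', 5.22, 'gw', 0.459) [-0.32  0.27  0.24  2.18 -0.1   0.7   1.06]
pipe [[0.45640716 0.13425288 0.045     ]]
tin [[ 0.43967215 -0.12597724  0.05      ]]
```

View pics/t1.png

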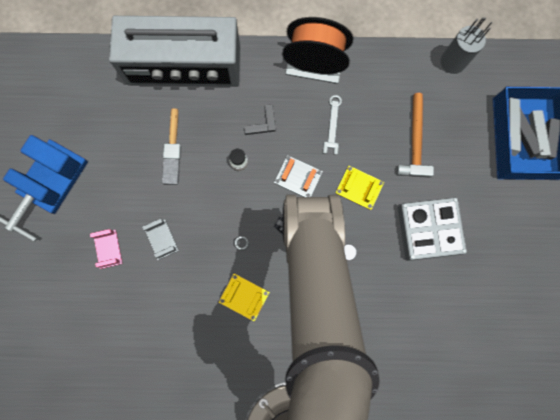

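>>> {"op": "send_rows", "data": {
  "motion": "1 0.4 -1 0 -0.3 2 1;1 0.4 -1.5 0 0 1.5 1;0 0 -2 0 0 0 1;0 0 -2 0 0 0 1;0 0 -2 0 0 0 1;0 0 -1.3 0 0 0 1;0 0 0 0 0 0 1;0 0 0 0 0 0 1"
}}

```text
t: 5.93
eef_pos: [0.4725, 0.0062, 0.0198]
tool_rot: [-0.0, 0.215, 0.977, 0.003]
contact_force: [1.5, 0.2, -2.0]
gripper_width: 0.459
```

```bash
python3 -c "
from h import *
print(jaw())"
```

```text
(array([47.25,  0.62,  1.98]), 'jaw', np.float64(65.14), 'tilt z', array([0.0014, 0.0066]), 'F', array([ 1.5,  0.2, -2. ]), 't', 5.93, 'gw', 0.459)
```

>>> {"op": "send_rows", "data": {
  "motion": "0 0 -0.4 -0.3 0 0 1;0 0 -0.25 0 0 0 1;0 0 -0.15 0 0 0 1;0 0 0 0 0 0 1;0 0 -0.05 0 0 0 1;0 0 0 0 0 0 1"
}}

```text
t: 6.43
eef_pos: [0.4745, 0.0079, 0.0136]
tool_rot: [0.003, 0.215, 0.977, 0.002]
contact_force: [-0.4, 0.7, -1.6]
gripper_width: 0.46
```

```bash
python3 -c "
from h import *
print(jaw())"
```

```text
(array([47.45,  0.79,  1.36]), 'jaw', np.float64(65.21), 'tilt z', array([0.0064, 0.0023]), 'F', array([-0.4,  0.7, -1.6]), 't', 6.43, 'gw', 0.46)
```

>>> {"op": "send_rows", "data": {
  "motion": "0 0 -0.12 0 0.2 0 1;0 0 -0.05 0 0 0 1;0 0 -0.05 0 0 0 1;0 0 -0.03 0 0 0 1;0 0 0 0 0 0 1"
}}

```text
t: 6.85
eef_pos: [0.4752, 0.0077, 0.0117]
tool_rot: [0.002, 0.215, 0.977, 0.002]
contact_force: [-0.1, 0.5, -2.3]
gripper_width: 0.463
```

```bash
python3 -c "
from h import *
print(jaw())"
```

```text
(array([47.52,  0.77,  1.17]), 'jaw', np.float64(65.17), 'tilt z', array([0.0043, 0.0026]), 'F', array([-0.1,  0.5, -2.3]), 't', 6.85, 'gw', 0.463)
```

>>> {"op": "send_rows", "data": {
  "motion": "0 0 -0.05 0 0 0 1;0 0 -0.05 0 0 0 1;0 0 -0.05 0 0 0 1;0 0 0 0 0 0 1"
}}

```text
t: 7.18
eef_pos: [0.4753, 0.0076, 0.0111]
tool_rot: [0.002, 0.215, 0.977, 0.002]
contact_force: [-0.0, -0.3, -3.7]
gripper_width: 0.461
```

```bash
python3 -c "
from h import *
print(jaw())"
```

```text
(array([47.53,  0.76,  1.11]), 'jaw', np.float64(65.15), 'tilt z', array([0.0041, 0.003 ]), 'F', array([-0. , -0.3, -3.7]), 't', 7.18, 'gw', 0.461)
```

>>> {"op": "send_rows", "data": {
  "motion": "0 0 -0.1 0 0 0 1;0 0 -0.1 0 0 0 1;0 0 0 0 0 0 1"
}}

```text
t: 7.43
eef_pos: [0.4756, 0.0076, 0.0113]
tool_rot: [0.002, 0.215, 0.977, 0.002]
contact_force: [-0.4, -0.2, -3.1]
gripper_width: 0.464
```

```bash
python3 -c "
from h import *
print(jaw())"
```

```text
(array([47.56,  0.76,  1.13]), 'jaw', np.float64(65.13), 'tilt z', array([0.0043, 0.0039]), 'F', array([-0.4, -0.2, -3.1]), 't', 7.43, 'gw', 0.464)
```

>>> {"op": "send_rows", "data": {
  "motion": "0 0 0 0 0 0 0;0 0 0 0 0 0 0;0 0 0 0 0 0 0;0 0 0 0 0 0 0;0 0 0 0 0 0 0;0 0 0 0 0 0 0;0 0 0 0 0 0 0;0 0 0 0 0 0 0;0 0 1.5 0 0 0 0;0 0 2.5 0 0 0 0;0 0 3 0 0 0 0;0 0 3 0 0 0 0;0 0 2 0 0 0 0;0 0 0 0 0 0 0"
}}

```text
t: 8.6
eef_pos: [0.4737, 0.0071, 0.1342]
tool_rot: [-0.0, 0.216, 0.976, 0.001]
contact_force: [0.0, 0.2, -1.0]
gripper_width: 1.004
```

```bash
python3 - <<'E'
from h import *
o=get_obs();im=read_camera('wrist');print(jaw(o));np.save('w2.npy',im)
i=cv2.resize(im[:,:,::-1],None,fx=1.4,fy=1.4).copy()
a=np.radians(-24.9)
draw(i,'wrist',[rect(.4756,.0076,a,.056,.04,.04)],1.4,0,0,o)
cv2.imwrite('pics/w2.png',i)
E
```

```text
(array([47.37,  0.71, 13.42]), 'jaw', np.float64(65.11), 'tilt z', array([-0.0002,  0.0027]), 'F', array([ 0. ,  0.2, -1. ]), 't', 8.6, 'gw', 1.004)
```

View pics/w2.png

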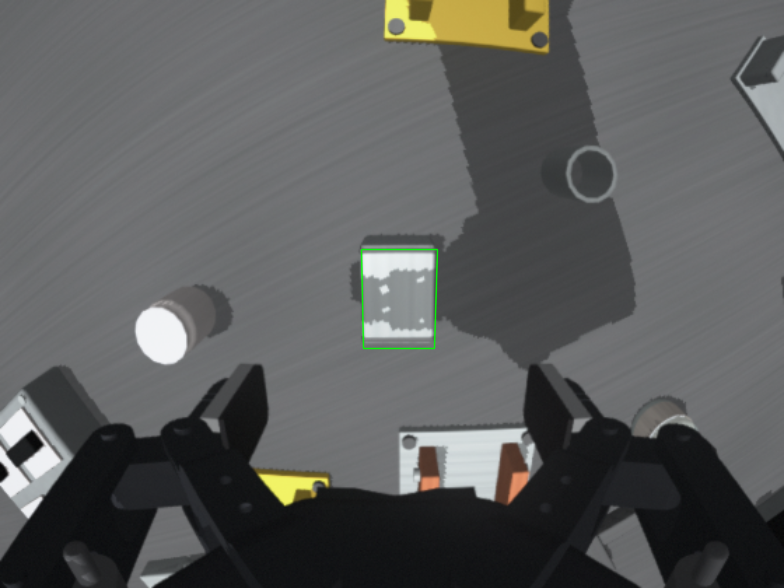

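>>> {"op": "send_rows", "data": {
  "motion": "0 0 0 0 0 6.9 0;0 0 0 0 0 6.9 0;0 0 0 0 0 6.9 0;0 0 0 0 0 6.9 0;0 0 0 0 0 6.9 0;0 0 0 0 0 6.9 0;0 0 0 0 0 6.9 0;0 0 0 0 0 6.9 0;0 0 0 0 0 6.9 0;0 0 0 0 0 6.9 0;0 0 0 0 0 6.9 0;0 0 0 0 0 6.9 0;0 0 0 0 0 6.9 0;0 0 0 0 0 0 0"
}}

```text
t: 9.82
eef_pos: [0.4614, 0.0075, 0.1154]
tool_rot: [-0.014, -0.561, 0.827, 0.001]
contact_force: [-0.6, -0.4, 1.2]
gripper_width: 0.999
```

```bash
python3 -c "
from h import *
print(jaw())"
```

```text
(array([46.14,  0.75, 11.54]), 'jaw', np.float64(158.3), 'tilt z', array([-0.0235, -0.0137]), 'F', array([-0.6, -0.4,  1.2]), 't', 9.82, 'gw', 0.999)
```

>>> {"op": "send_rows", "data": {
  "motion": "0.7 0 -1 0.4 -0.7 -1.6 0;0.7 0 -1 0.4 -0.7 -1.6 0;0 0 -1 0 0 0 0;0 0 -1 0 0 0 0;0 0 0 0 0 0 0"
}}

```text
t: 10.23
eef_pos: [0.4731, 0.0073, 0.0695]
tool_rot: [-0.001, -0.529, 0.849, 0.002]
contact_force: [-0.2, 0.5, -0.3]
gripper_width: 0.999
```

```bash
python3 - <<'E'
from h import *
o=get_obs();im=read_camera('wrist');print(jaw(o))
i=cv2.resize(im[:,:,::-1],None,fx=1.4,fy=1.4).copy()
a=np.radians(-24.9)
draw(i,'wrist',[rect(.4756,.0076,a,.056,.04,.04)],1.4,0,0,o)
cv2.imwrite('pics/w3.png',i)
E
```

```text
(array([47.31,  0.73,  6.95]), 'jaw', np.float64(153.86), 'tilt z', array([-0.0047,  0.0029]), 'F', array([-0.2,  0.5, -0.3]), 't', 10.23, 'gw', 0.999)
```

View pics/w3.png

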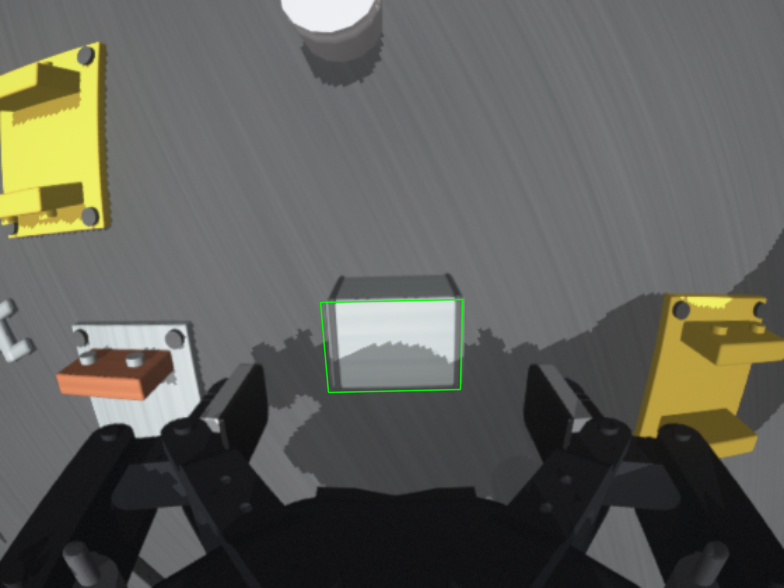

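>>> {"op": "send_rows", "data": {
  "motion": "0.25 0 -1 -0.2 -0.3 1.1 0;0 0 -1.5 0 0 0 0;0 0 -1.5 0 0 0 0;0 0 -1 0 0 0 0;0 0 0 0 0 0 0"
}}

```text
t: 10.7
eef_pos: [0.4766, 0.0076, 0.0193]
tool_rot: [0.001, -0.534, 0.846, -0.001]
contact_force: [-0.3, -0.3, -0.3]
gripper_width: 1.0
```

```bash
python3 -c "
from h import *
print(jaw())"
```

```text
(array([47.66,  0.76,  1.93]), 'jaw', np.float64(154.49), 'tilt z', array([ 0.0026, -0.0001]), 'F', array([-0.3, -0.3, -0.3]), 't', 10.7, 'gw', 1.0)
```

>>> {"op": "send_rows", "data": {
  "motion": "-0.1 0 -0.7 0 0 0.5 0;0 0 0 0 0 0 0;0 0 0 0 0 0 1;0 0 0 0 0 0 1;0 0 0 0 0 0 1;0 0 0 0 0 0 1;0 0 0 0 0 0 1;0 0 0 0 0 0 1;0 0 0 0 0 0 1"
}}

```text
t: 11.45
eef_pos: [0.4764, 0.0077, 0.0141]
tool_rot: [0.002, -0.537, 0.844, -0.001]
contact_force: [0.1, -0.0, -2.6]
gripper_width: 0.649
```

```bash
python3 -c "
from h import *
print(jaw())"
```

```text
(array([47.64,  0.77,  1.41]), 'jaw', np.float64(154.89), 'tilt z', array([0.0046, 0.0002]), 'F', array([ 0.1, -0. , -2.6]), 't', 11.45, 'gw', 0.649)
```

>>> {"op": "send_rows", "data": {
  "motion": "0 0 1 0 0 0 1;0 0 2 0 0 0 1;0 0 2.5 0 0 0 1;0 0 2 0 0 0 1;0.5 0 1 0 0 0 1;1.5 -0.1 0 0 0 0 1;2 -0.2 0 0 0 0 1;2 -0.2 0 0 0 0 1;2 -0.2 0 0 0 0 1;2 -0.2 0 0 0 0 1;2 -0.2 0 0 0 0 1;2 -0.2 0 0 0 0 1;1 -0.1 0 0 0 0 1;0 0 0 0 0 0 1;0 0 0 0 0 0 1"
}}

```text
t: 12.7
eef_pos: [0.6274, -0.0081, 0.1122]
tool_rot: [0.001, -0.537, 0.844, -0.0]
contact_force: [-0.7, -0.4, -2.6]
gripper_width: 0.645
```

```bash
python3 - <<'E'
from h import *
o=get_obs();im=read_camera('wrist');print(jaw(o))
i=cv2.resize(im[:,:,::-1],None,fx=1.4,fy=1.4).copy()
a=np.radians(-24.6)
P=[rect(.6292,-.0057,a,.08,.1,.008)]
c,s=np.cos(a),np.sin(a)
for k in(-.03,.03): P.append(rect(.6292-s*k,-.0057+c*k,a,.056,.012,.044))
draw(i,'wrist',P,1.4,0,0,o)
z=o['eef_pos'][2]-.0141+.04
b=np.radians(jaw(o)[2]-180)
draw(i,'wrist',[rect(*o['eef_pos'][:2],b,.056,.04,z)],1.4,0,0,o)
cv2.imwrite('pics/w4.png',i)
im=read_camera('top');cv2.imwrite('pics/t4.png',crop(im,200,110,400,260,4))
E
```

```text
(array([62.74, -0.81, 11.22]), 'jaw', np.float64(154.91), 'tilt z', array([ 0.0013, -0.0002]), 'F', array([-0.7, -0.4, -2.6]), 't', 12.7, 'gw', 0.645)
```

View pics/w4.png

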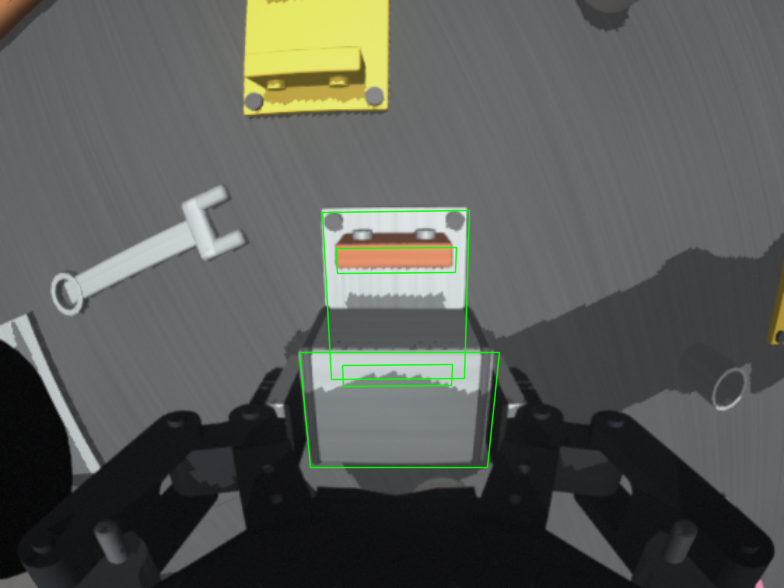

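>>> {"op": "send_rows", "data": {
  "motion": "0.14 0.16 -1 0 0 0.5 1;0 0 -1.5 0 0 0 1;0 0 -1.5 0 0 0 1;0 0 -0.8 0 0 0 1;0 0 0 0 0 0 1;0 0 0 0 0 0 1"
}}

```text
t: 13.3
eef_pos: [0.6234, -0.005, 0.0612]
tool_rot: [-0.001, -0.542, 0.84, 0.001]
contact_force: [0.8, -0.4, -2.5]
gripper_width: 0.647
```

```bash
cat > chk.py <<'E'
from h import *
import sys
o=get_obs();im=read_camera('wrist');print(jaw(o))
i=cv2.resize(im[:,:,::-1],None,fx=1.4,fy=1.4).copy()
a=np.radians(-24.6);x,y=.6288,-.0065
P=[rect(x,y,a,.08,.1,.008)]
c,s=np.cos(a),np.sin(a)
for k in(-.03,.03): P.append(rect(x-s*k,y+c*k,a,.056,.012,.044))
draw(i,'wrist',P,1.4,0,0,o)
cv2.imwrite(sys.argv[1],i)
im=read_camera('scene');cv2.imwrite(sys.argv[1].replace('w','s'),crop(im,200,190,310,300,6))
E
python3 chk.py pics/w5.png
```

```text
(array([62.34, -0.5 ,  6.12]), 'jaw', np.float64(155.65), 'tilt z', array([-0.0023,  0.0002]), 'F', array([ 0.8, -0.4, -2.5]), 't', 13.3, 'gw', 0.647)
```

View pics/w5.png

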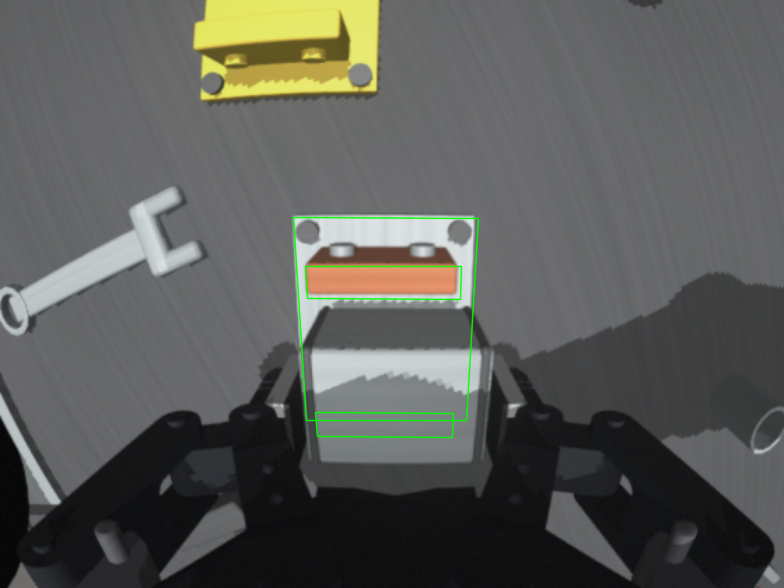

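View pics/s5.png

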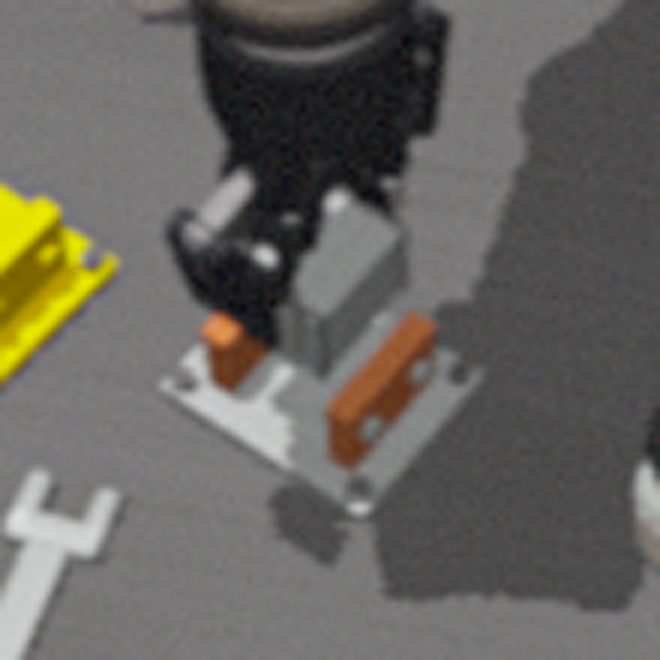

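>>> {"op": "send_rows", "data": {
  "motion": "0.5 -0.2 0 0 0 -0.2 1;0 0 0 0 0 0 1;0 0 0 0 0 0 1"
}}

```text
t: 13.65
eef_pos: [0.6307, -0.0072, 0.0638]
tool_rot: [0.001, -0.54, 0.841, -0.0]
contact_force: [0.5, 0.3, -2.2]
gripper_width: 0.643
```

```bash
python3 -c "
from h import *
print(jaw())"
```

```text
(array([63.07, -0.72,  6.38]), 'jaw', np.float64(155.42), 'tilt z', array([0.002 , 0.0004]), 'F', array([ 0.5,  0.3, -2.2]), 't', 13.65, 'gw', 0.643)
```

Descend in slow small steps to limit lag drift.

>>> {"op": "send_rows", "data": {
  "motion": "-0.15 0 -0.3 0 0 0 1;0 0 -0.5 0 0 0 1;0 0 -0.5 0 0 0 1;0 0 -0.3 0 0 0 1;0 0 0 0 0 0 1;0 0 0 0 0 0 1"
}}

```text
t: 14.15
eef_pos: [0.6298, -0.0074, 0.0469]
tool_rot: [0.002, -0.54, 0.842, -0.001]
contact_force: [-0.4, 1.1, -2.5]
gripper_width: 0.645
```

```bash
python3 chk.py pics/w6.png
```

```text
(array([62.98, -0.74,  4.69]), 'jaw', np.float64(155.4), 'tilt z', array([0.0037, 0.0004]), 'F', array([-0.4,  1.1, -2.5]), 't', 14.15, 'gw', 0.645)
```

View pics/s6.png

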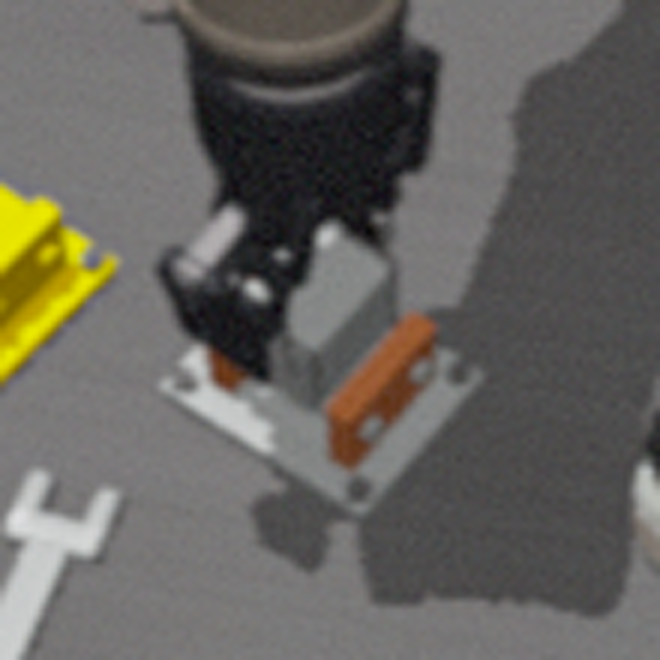

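View pics/w6.png

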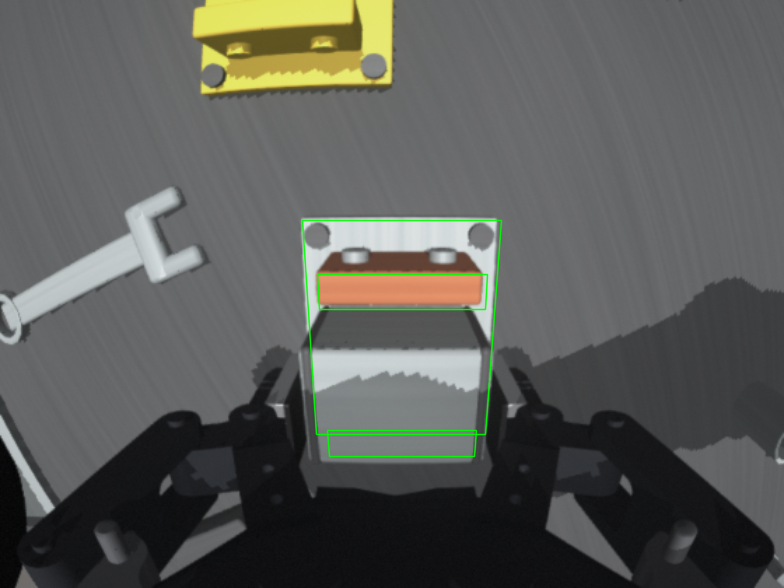

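>>> {"op": "send_rows", "data": {
  "motion": "-0.1 0 -0.3 0 0.2 0 1;0 0 -0.5 0 0 0 1;0 0 -0.5 0 0 0 1;0 0 -0.4 0 0 0 1;0 0 -0.2 0 0 0 1;0 0 0 0 0 0 1"
}}

```text
t: 14.75
eef_pos: [0.629, -0.0073, 0.0263]
tool_rot: [0.0, -0.54, 0.842, 0.0]
contact_force: [0.2, -0.9, -2.1]
gripper_width: 0.649
```

```bash
python3 -c "
from h import *
print(jaw())"
```

```text
(array([62.9 , -0.73,  2.63]), 'jaw', np.float64(155.4), 'tilt z', array([0.0007, 0.0005]), 'F', array([ 0.2, -0.9, -2.1]), 't', 14.75, 'gw', 0.649)
```

>>> {"op": "send_rows", "data": {
  "motion": "0 0 -0.25 0 0 0 1;0 0 -0.15 0 0 0 1;0 0 -0.1 0 0 0 1;0 0 -0.1 0 0 0 1;0 0 0 0 0 0 1"
}}

```text
t: 15.17
eef_pos: [0.6293, -0.0073, 0.0219]
tool_rot: [0.0, -0.54, 0.842, -0.0]
contact_force: [0.6, -0.0, -2.6]
gripper_width: 0.646
```

```bash
python3 -c "
from h import *
print(jaw())"
```

```text
(array([62.93, -0.73,  2.19]), 'jaw', np.float64(155.38), 'tilt z', array([0.0008, 0.0005]), 'F', array([ 0.6, -0. , -2.6]), 't', 15.17, 'gw', 0.646)
```

Seated height reached; open and back off.

>>> {"op": "send_rows", "data": {
  "motion": "0 0 -0.1 0 0 0 1;0 0 0 0 0 0 1;0 0 0 0 0 0 0;0 0 0 0 0 0 0;0 0 0 0 0 0 0;0 0 0 0 0 0 0;0 0 0 0 0 0 0;0 0 0 0 0 0 0;0 0 0 0 0 0 0;0 0 0.5 0 0 0 0;0 0 1 0 0 0 0;0 0 1.5 0 0 0 0;0 0 2 0 0 0 0;0 0 2.5 0 0 0 0;0 0 2.5 0 0 0 0;0 0 2 0 0 0 0;0 0 0 0 0 0 0"
}}

```text
t: 16.58
eef_pos: [0.6297, -0.0073, 0.1511]
tool_rot: [0.002, -0.54, 0.842, -0.001]
contact_force: [0.4, 0.8, 0.7]
gripper_width: 0.995
```

```bash
python3 chk.py pics/w7.png
```

```text
(array([62.97, -0.73, 15.11]), 'jaw', np.float64(155.38), 'tilt z', array([0.0036, 0.0008]), 'F', array([0.4, 0.8, 0.7]), 't', 16.58, 'gw', 0.995)
```

View pics/w7.png

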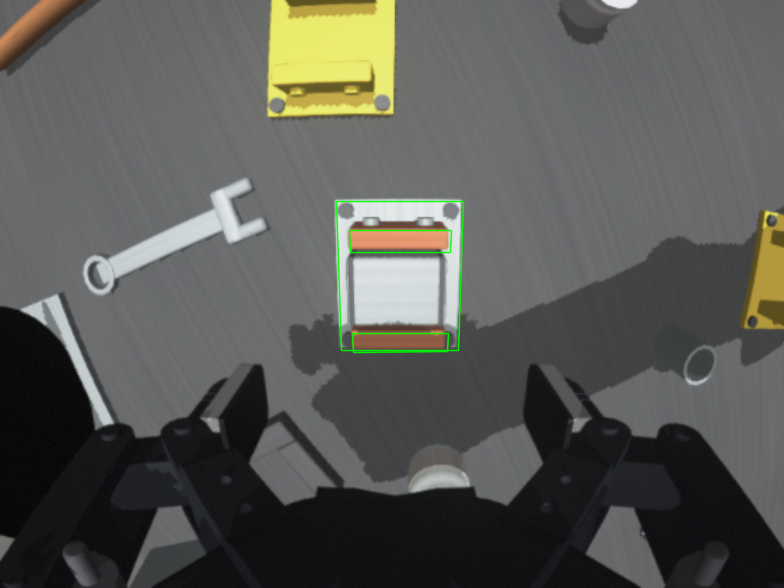

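View pics/s7.png

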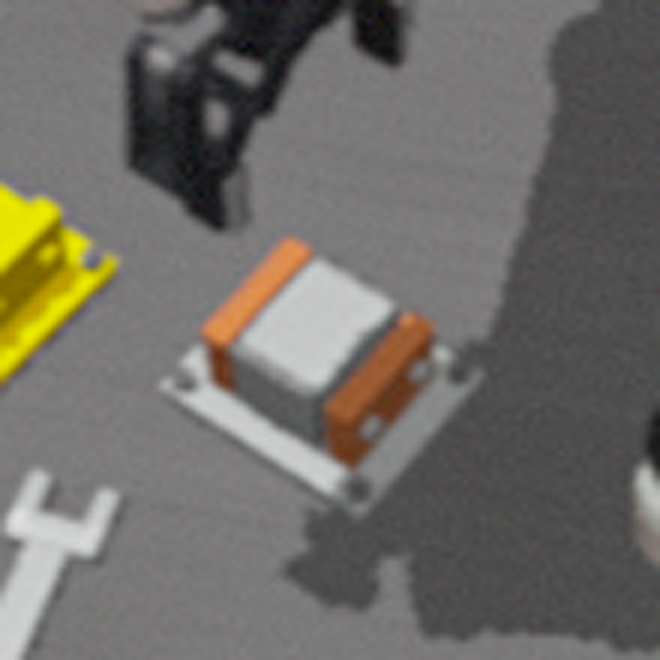

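>>> {"op": "send_rows", "data": {
  "motion": "-0.5 -0.9 0 0 0 1 1;-1.1 -1.9 0 0 0 2 1;-1.1 -1.9 0 0 0 2 1;-1.1 -1.9 0 0 0 2 1;-1.1 -1.9 0 0 0 2 1;-1.1 -1.9 0 0 0 2 1;-1.1 -1.9 0 0 0 2 1;-1.1 -1.9 0 0 0 2 1;-1.1 -1.9 0 0 0 2 1;-1.1 -1.9 0 0 0 2 1;-1.1 -1.9 0 0 0 2 1;-1.1 -1.9 0 0 0 2 1;-1.1 -1.9 0 0 0 2 1;-1.1 -1.9 0 0 0 2 1;-1.1 -1.9 0 0 0 2 1;-1.1 -1.9 0 0 0 2 1;0 0 0 0 0 0 1;0 0 0 0 0 0 1"
}}

```text
t: 18.18
eef_pos: [0.4352, -0.304, 0.1231]
tool_rot: [0.011, 0.746, -0.665, -0.013]
contact_force: [1.3, 1.3, 0.8]
gripper_width: -0.003
```

```bash
cat > chk2.py <<'E'
from h import *
import sys
o=get_obs();im=read_camera('wrist');print(jaw(o))
i=cv2.resize(im[:,:,::-1],None,fx=1.4,fy=1.4).copy()
a=np.radians(7.1)
P=[rect(.4956,-.3346,a,.14,.14,.05),rect(.4592,-.3058,a,.016,.044,.066),rect(.5324,-.363,a,.03,.03,.066),rect(.5239,-.2979,a,.036,.036,.066),rect(.4669,-.3707,a,.018,.018,.066)]
draw(i,'wrist',P,1.4,0,0,o)
cv2.imwrite(sys.argv[1],i)
E
python3 chk2.py pics/w8.png
```

```text
(array([ 43.52, -30.4 ,  12.31]), 'jaw', np.float64(-173.4), 'tilt z', array([-0.0344,  0.0016]), 'F', array([1.3, 1.3, 0.8]), 't', 18.18, 'gw', -0.003)
```

View pics/w8.png

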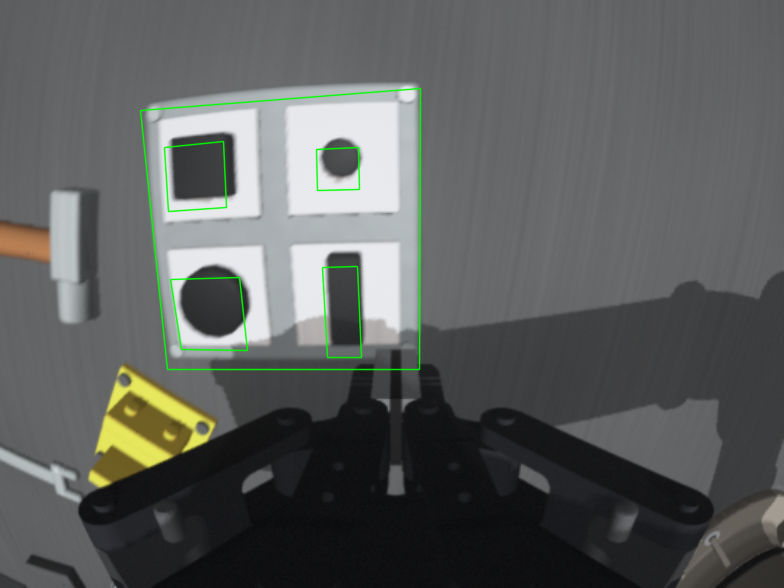

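>>> {"op": "send_rows", "data": {
  "motion": "1 0 0 0 -1 0.3 1;1 0 0 0 -0.9 0.2 1;0 0 0 0 0 0 1;0 0 0 0 0 0 1;0 0 0 0 0 0 1"
}}

```text
t: 18.65
eef_pos: [0.4598, -0.2996, 0.1247]
tool_rot: [-0.001, 0.753, -0.658, 0.002]
contact_force: [0.3, 0.1, 0.6]
gripper_width: 0.0
```

```bash
python3 chk2.py pics/w9.png
```

```text
(array([ 45.98, -29.96,  12.47]), 'jaw', np.float64(-172.33), 'tilt z', array([ 0.0038, -0.0013]), 'F', array([0.3, 0.1, 0.6]), 't', 18.65, 'gw', 0.0)
```

View pics/w9.png

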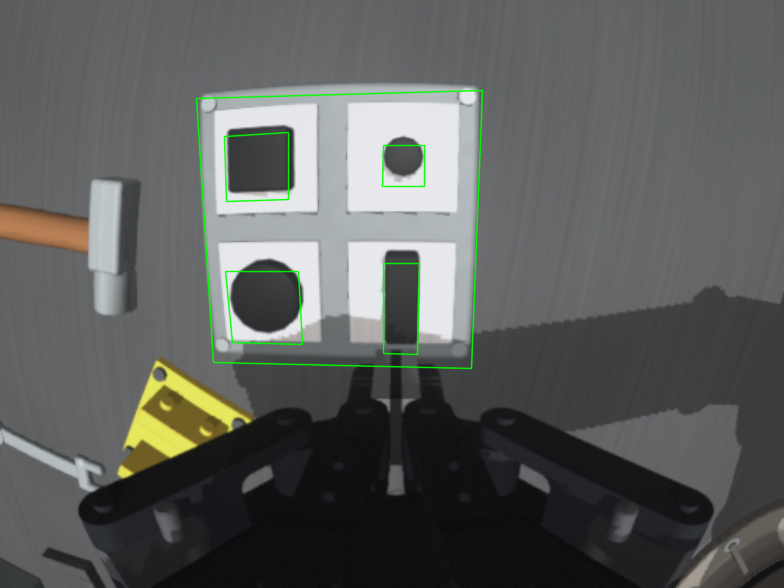

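```bash
python3 - <<'E'
from h import *
o=get_obs()
for cam in ['top','scene','wrist']:
  im=read_camera(cam);np.save(f'k_{cam}.npy',im)
  if cam=='scene': cv2.imwrite('pics/sk.png',crop(im,95,150,185,220,8))
  g=im.max(2)
  X=dict(R=[.5239,-.2979],S=[.5324,-.363],s=[.4669,-.3707],B=[.4592,-.3058])
  for k,p in X.items():
    u=proj(cam,[[*p,.066]],o)[0]
    h={'top':9,'scene':14,'wrist':38}[cam]
    x0,y0=int(u[0]-h),int(u[1]-h)
    sub=g[y0:y0+2*h+1,x0:x0+2*h+1]
    m=(sub<75).astype(np.uint8)
    n,l,st,ce=cv2.connectedComponentsWithStats(m)
    # component nearest centre
    c=[(np.hypot(*(ce[i]-h)),i) for i in range(1,n) if st[i,4]>8]
    if not c: print(cam,k,'none',sub.min());continue
    i=min(c)[1]; q=ce[i]+[x0,y0]
    print(cam,k,np.round(u,1),np.round(q,1),st[i,4],np.round(w(cam,q,.066,o)[0]*1000,1)[:2])
E
```

```text
top R [419.6 215.6] [419.2 215.5] 127 [ 523.9 -297.1]
top S [446.3 212.4] [446.7 214.2] 264 [ 528.  -363.9]
top s [450.6 239.4] [452.  237.3] 257 [ 471.9 -374.5]
top B [423.7 242.3] [425.8 240.3] 125 [ 464.1 -311.1]
scene R [147.5 186.1] [147.1 188. ] 114 [ 530.  -296.7]
scene S [121.4 184.8] [121.1 186.5] 110 [ 538.  -361.5]
scene s [128.7 165.7] [128.  167.3] 22 [ 472.7 -370.3]
scene B [153.8 167.1] [153.2 168.7] 82 [ 464.8 -305.3]
wrist R [187.5 218.9] [189.2 211.7] 2006 [ 523. -303.]
wrist S [182.3 118.7] [184.7 114. ] 2026 [ 531.2 -366.1]
wrist s [287.6 117.5] [284.9 118.1] 108 [ 468.5 -370.1]
wrist B [285.7 220.4] [285.1 213.4] 1469 [ 460.2 -310.4]
```

View pics/sk.png

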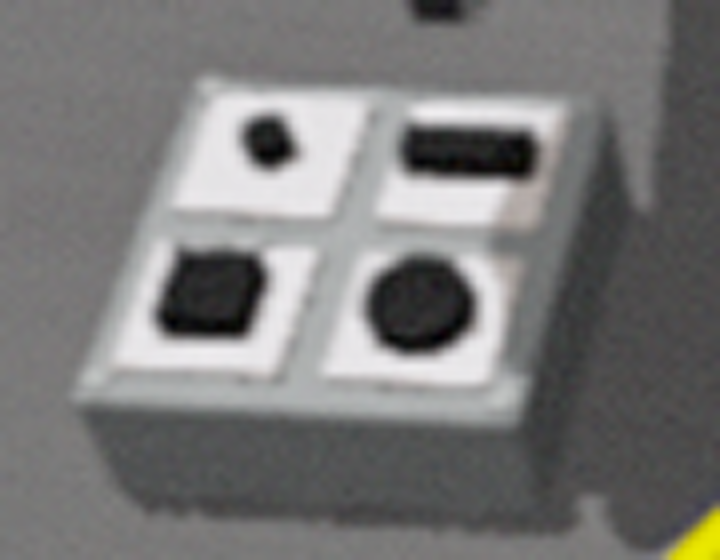

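>>> {"op": "send_rows", "data": {
  "motion": "0 -0.4 0 0 0 0 1;0 -0.4 -0.5 0 0.2 0 1;0 0 -1 0 0 0 1;0 0 -1 0 0 0 1;0 0 -1 0 0 0 1;0 0 -0.8 0 0 0 1;0 0 0 0 0 0 1;0 0 0 0 0 0 1"
}}

```text
t: 19.52
eef_pos: [0.4572, -0.3098, 0.0747]
tool_rot: [0.001, 0.752, -0.659, -0.001]
contact_force: [1.3, 0.7, 0.2]
gripper_width: 0.002
```

```bash
python3 chk2.py pics/w10.png
```

```text
(array([ 45.72, -30.98,   7.47]), 'jaw', np.float64(-172.52), 'tilt z', array([-0.004 , -0.0001]), 'F', array([1.3, 0.7, 0.2]), 't', 19.52, 'gw', 0.002)
```

View pics/w10.png

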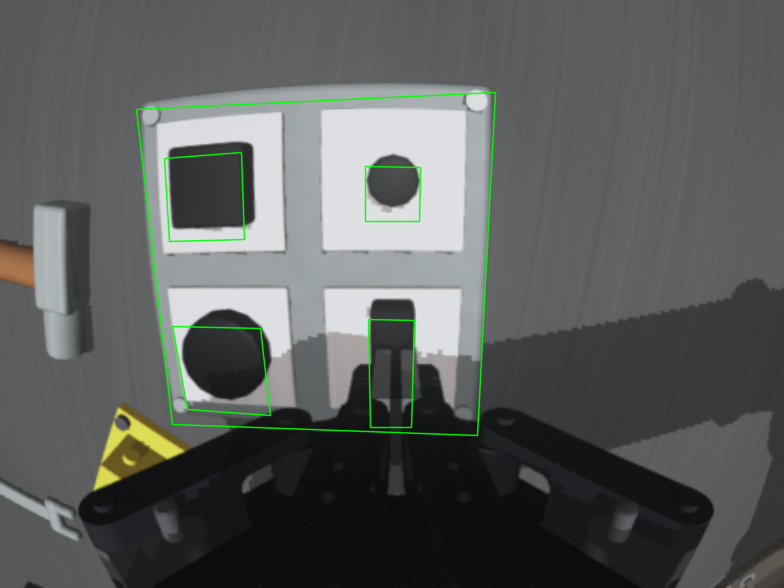

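>>> {"op": "send_rows", "data": {
  "motion": "0.2 0 -0.4 0 0 0 1;0 0 -0.4 0 0 0 1;0 0 -0.3 0 0 0 1;0 0 -0.2 0 0 0 1;0 0 0 0 0 0 1"
}}

```text
t: 19.98
eef_pos: [0.4601, -0.3098, 0.0622]
tool_rot: [0.001, 0.752, -0.659, -0.0]
contact_force: [-0.6, -0.8, 4.3]
gripper_width: -0.001
```

```bash
python3 -c "
from h import *
print(jaw())"
```

```text
(array([ 46.01, -30.98,   6.22]), 'jaw', np.float64(-172.5), 'tilt z', array([-0.0026, -0.0016]), 'F', array([-0.6, -0.8,  4.3]), 't', 19.98, 'gw', -0.001)
```

>>> {"op": "send_rows", "data": {
  "motion": "0 0 -0.2 0 0 0 1;0 0 -0.2 0 0 0 1;0 0 -0.15 0 0 0 1;0 0 0 0 0 0 1"
}}

```text
t: 20.32
eef_pos: [0.4603, -0.3099, 0.0607]
tool_rot: [0.003, 0.752, -0.659, 0.0]
contact_force: [-2.3, 0.1, 3.7]
gripper_width: -0.002
```

```bash
python3 -c "
from h import *
print(jaw())"
```

```text
(array([ 46.03, -30.99,   6.07]), 'jaw', np.float64(-172.5), 'tilt z', array([-0.0036, -0.0051]), 'F', array([-2.3,  0.1,  3.7]), 't', 20.32, 'gw', -0.002)
```

>>> {"op": "send_rows", "data": {
  "motion": "0 0 -0.3 0 0 0 1;0 0 -0.3 0 0 0 1;0 0 -0.3 0 0 0 1;0 0 -0.3 0 0 0 1"
}}

```text
t: 20.65
eef_pos: [0.4608, -0.3099, 0.0597]
tool_rot: [0.007, 0.752, -0.659, 0.003]
contact_force: [-10.7, 0.7, 27.4]
gripper_width: 0.001
```

```bash
python3 -c "
from h import *
print(jaw())"
```

```text
(array([ 46.08, -30.99,   5.97]), 'jaw', np.float64(-172.49), 'tilt z', array([-0.0054, -0.0139]), 'F', array([-10.7,   0.7,  27.4]), 't', 20.65, 'gw', 0.001)
```

>>> {"op": "send_rows", "data": {
  "motion": "0 0 0.5 0 0 0 1;0 0 1 0.4 -0.3 0 1;0 0 1.5 0.4 0 0 1;0 0 1 0 0 0 1;0.9 -0.7 0 0 0 0 1;1.4 -1 0 0 0 0 1;1.4 -1 0 0 0 0 1;1.4 -1 0 0 0 0 1;1.4 -1 0 0 0 0 1;0.7 -0.7 0 0 0 0 1;0 0 0 0 0 0 1;0 0 0 0 0 0 1"
}}

```text
t: 21.65
eef_pos: [0.5365, -0.3562, 0.098]
tool_rot: [0.004, 0.745, -0.667, 0.007]
contact_force: [-0.6, 0.1, 0.5]
gripper_width: 0.0
```

```bash
python3 chk2.py pics/w11.png
```

```text
(array([ 53.65, -35.62,   9.8 ]), 'jaw', np.float64(-173.68), 'tilt z', array([ 0.0051, -0.015 ]), 'F', array([-0.6,  0.1,  0.5]), 't', 21.65, 'gw', 0.0)
```

View pics/w11.png

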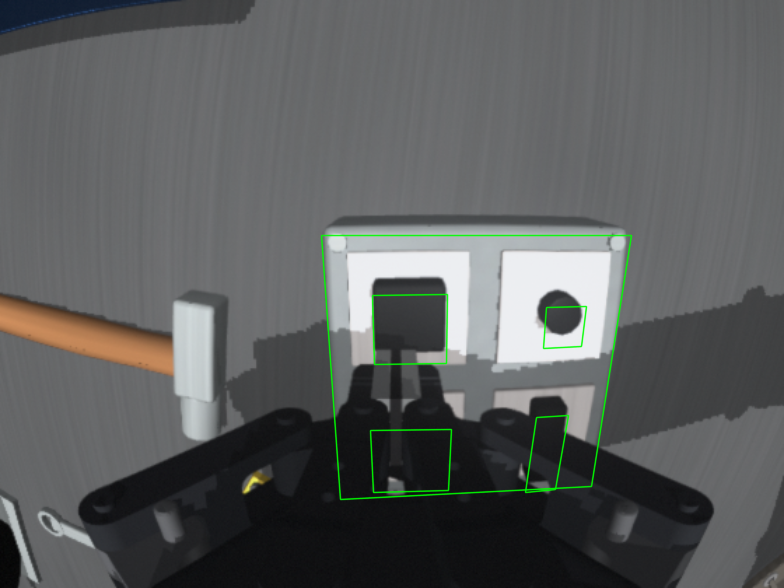

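>>> {"op": "send_rows", "data": {
  "motion": "-0.2 -0.45 0 0.4 0.2 0.5 1;-0.2 -0.45 0 0.4 0 0.5 1;0 0 -0.8 0 0 0 1;0 0 -0.8 0 0 0 1;0 0 -0.5 0 0 0 1;0 0 0 0 0 0 1"
}}

```text
t: 22.2
eef_pos: [0.529, -0.3553, 0.0697]
tool_rot: [0.005, 0.747, -0.665, 0.005]
contact_force: [0.4, -0.8, 0.2]
gripper_width: -0.001
```

```bash
python3 -c "
from h import *
print(jaw())"
```

```text
(array([ 52.9 , -35.53,   6.97]), 'jaw', np.float64(-173.42), 'tilt z', array([ 0.0002, -0.0139]), 'F', array([ 0.4, -0.8,  0.2]), 't', 22.2, 'gw', -0.001)
```

```bash
python3 -c "
from h import *
print(get_obs()['q'].round(3))"
```

```text
[ 1.315  1.099 -1.385  1.721  1.133  1.342  2.946]
```

>>> {"op": "send_rows", "data": {
  "motion": "0 0 1 0 0 0 1;0 0 1.5 0 0 -3 1;0 0 0 0 0 -5 1;0 0 0 0 0 -5 1;0 0 0 0 0 -5 1;0 0 0 0 0 -5 1;0 0 0 0 0 -5 1;0 0 0 0 0 -5 1;0 0 0 0 0 -5 1;0 0 0 0 0 -5 1;0 0 0 0 0 -5 1;0 0 0 0 0 -5 1;0 0 0 0 0 0 1;0 0 0 0 0 0 1"
}}

```text
t: 23.37
eef_pos: [0.5331, -0.3529, 0.108]
tool_rot: [-0.002, -0.352, 0.936, -0.005]
contact_force: [-0.2, 0.8, 0.2]
gripper_width: -0.005
```

```bash
python3 -c "
from h import *
print(jaw(),get_obs()['q'].round(3))"
```

```text
(array([ 53.31, -35.29,  10.8 ]), 'jaw', np.float64(131.28), 'tilt z', array([ 0.0003, -0.011 ]), 'F', array([-0.2,  0.8,  0.2]), 't', 23.37, 'gw', -0.005) [ 1.281  0.955 -1.289  1.696  0.975  1.271  2.058]
```

>>> {"op": "send_rows", "data": {
  "motion": "0 -0.2 0 0.3 0 -5 1;0 -0.2 0 0.3 0 -5 1;0 -0.2 0 0 0 -5 1;0 -0.2 0 0 0 -5 1;0 -0.2 0 0 0 -5 1;0 -0.2 0 0 0 -5 1;0 0 0 0 0 -4 1;0 0 0 0 0 0 1;0 0 0 0 0 0 1"
}}

```text
t: 24.12
eef_pos: [0.5348, -0.3638, 0.1119]
tool_rot: [0.002, -0.064, 0.998, 0.0]
contact_force: [-0.4, 0.2, 0.1]
gripper_width: 0.004
```

```bash
python3 -c "
from h import *
print(get_obs()['q'].round(3))"; python3 chk2.py pics/w12.png
```

```text
[ 1.259  0.897 -1.201  1.674  0.889  1.215  1.541]
(array([ 53.48, -36.38,  11.19]), 'jaw', np.float64(97.32), 'tilt z', array([0.0036, 0.0004]), 'F', array([-0.4,  0.2,  0.1]), 't', 24.12, 'gw', 0.004)
```

View pics/w12.png

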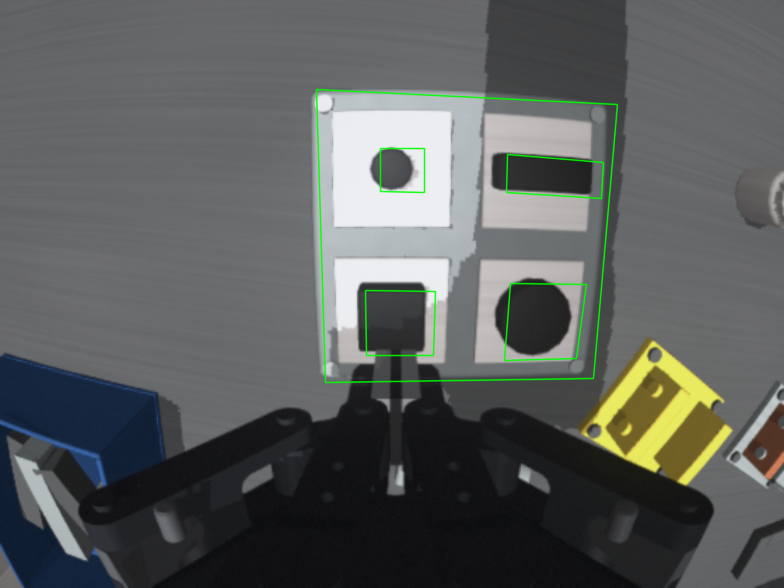

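>>> {"op": "send_rows", "data": {
  "motion": "-0.15 -0.15 -0.5 0 0.2 0 1;-0.1 -0.15 -1 0 0 0 1;0 0 -1 0 0 0 1;0 0 -1 0 0 0 1;0 0 -0.5 0 0 0 1;0 0 0 0 0 0 1"
}}

```text
t: 24.67
eef_pos: [0.5313, -0.3665, 0.0665]
tool_rot: [-0.001, -0.068, 0.998, 0.001]
contact_force: [-0.6, 0.5, 0.7]
gripper_width: 0.005
```

```bash
python3 -c "
from h import *
print(jaw())"
```

```text
(array([ 53.13, -36.65,   6.65]), 'jaw', np.float64(97.77), 'tilt z', array([-0.0014,  0.0021]), 'F', array([-0.6,  0.5,  0.7]), 't', 24.67, 'gw', 0.005)
```

>>> {"op": "send_rows", "data": {
  "motion": "0 0 -0.25 0 0 0 1;0 0 -0.3 0 0 0 1;0 0 -0.3 0 0 0 1;0 0 -0.3 0 0 0 1;0 0 -0.3 0 0 0 1;0 0 -0.3 0 0 0 1"
}}

```text
t: 25.17
eef_pos: [0.5315, -0.3665, 0.0599]
tool_rot: [-0.003, -0.068, 0.998, -0.002]
contact_force: [-9.5, 1.4, 19.3]
gripper_width: -0.001
```

```bash
python3 -c "
from h import *
print(jaw())"
```

```text
(array([ 53.15, -36.65,   5.99]), 'jaw', np.float64(97.75), 'tilt z', array([-0.0049, -0.0043]), 'F', array([-9.5,  1.4, 19.3]), 't', 25.17, 'gw', -0.001)
```

>>> {"op": "send_rows", "data": {
  "motion": "0 0 -0.2 0 0 0 1;0 0 0.5 0 0 0 1;0 0 1 0.2 -0.3 0 1;0 0 1.5 0 0 0 1;0 0 1 0 0 0 1;-0.1 0.8 0 0 0 0 1;-0.2 1.2 0 0 0 0 1;-0.2 1.2 0 0 0 0 1;-0.1 1.2 0 0 0 0 1;-0.1 1.2 0 0 0 0 1;-0.1 0.8 0 0 0 0 1;0 0 0 0 0 0 1;0 0 0 0 0 0 1"
}}

```text
t: 26.25
eef_pos: [0.5224, -0.2925, 0.105]
tool_rot: [0.001, -0.07, 0.998, -0.001]
contact_force: [0.1, -0.2, 0.3]
gripper_width: -0.0
```

```bash
python3 chk2.py pics/w13.png; python3 -c "
from h import *
print(get_obs()['q'].round(3))"
```

```text
(array([ 52.24, -29.25,  10.5 ]), 'jaw', np.float64(98.05), 'tilt z', array([ 0.0018, -0.0023]), 'F', array([ 0.1, -0.2,  0.3]), 't', 26.25, 'gw', -0.0)
[ 1.224  0.856 -1.223  1.797  0.887  1.16   1.417]
```

View pics/w13.png

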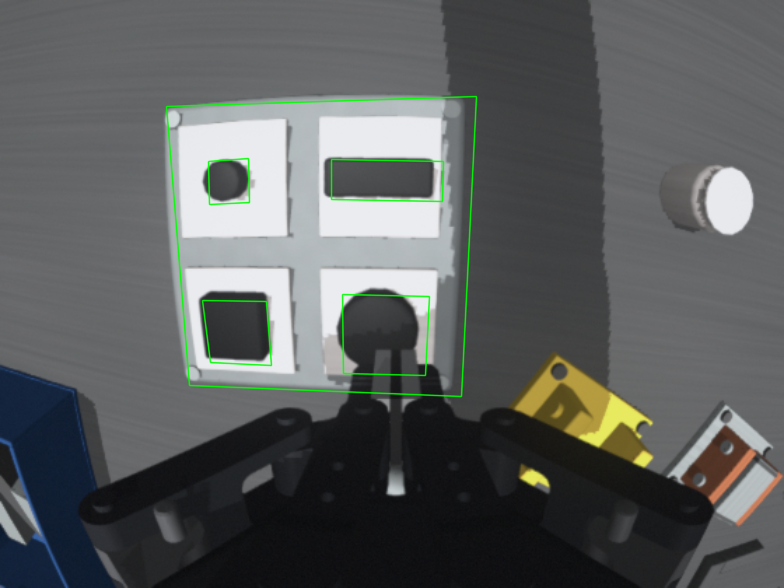

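All keys are up; tube still visible in the cradle (lower right). Go to the large round key.

>>> {"op": "send_rows", "data": {
  "motion": "0.05 -0.4 -0.4 0 0 0 1;0.05 -0.4 -0.8 0 0 0 1;0 0 -1 0 0 0 1;0 0 -1 0 0 0 1;0 0 -0.3 0 0 0 1;0 0 0 0 0 0 1"
}}

```text
t: 26.8
eef_pos: [0.5234, -0.3046, 0.0648]
tool_rot: [0.001, -0.067, 0.998, -0.001]
contact_force: [1.9, -0.1, 2.3]
gripper_width: -0.004
```

```bash
python3 -c "
from h import *
print(jaw())"
```

```text
(array([ 52.34, -30.46,   6.48]), 'jaw', np.float64(97.74), 'tilt z', array([ 0.0014, -0.0022]), 'F', array([ 1.9, -0.1,  2.3]), 't', 26.8, 'gw', -0.004)
```

>>> {"op": "send_rows", "data": {
  "motion": "0 0.1 -0.25 0 0 0 1;0 0 -0.3 0 0 0 1;0 0 -0.3 0 0 0 1;0 0 -0.3 0 0 0 1;0 0 -0.3 0 0 0 1;0 0 -0.2 0 0 0 1"
}}

```text
t: 27.3
eef_pos: [0.5237, -0.3041, 0.0601]
tool_rot: [-0.002, -0.067, 0.998, -0.006]
contact_force: [-6.2, -0.8, 9.4]
gripper_width: 0.006
```

```bash
python3 -c "
from h import *
print(jaw())"
```

```text
(array([ 52.37, -30.41,   6.01]), 'jaw', np.float64(97.67), 'tilt z', array([-0.0022, -0.012 ]), 'F', array([-6.2, -0.8,  9.4]), 't', 27.3, 'gw', 0.006)
```

>>> {"op": "send_rows", "data": {
  "motion": "0 0 -0.3 0 0 0 1;0 0 -0.2 0 0 0 1"
}}

```text
t: 27.47
eef_pos: [0.5237, -0.3042, 0.06]
tool_rot: [-0.002, -0.067, 0.998, -0.008]
contact_force: [-5.8, -0.3, 13.6]
gripper_width: 0.001
```

>>> {"op": "send_rows", "data": {
  "motion": "0 0 0.5 0 0 0 1;0 0 1 0.3 0 0 1;0 0 1.5 0 0 0 1;0 0 2 0 0 0 1;0 0 2 0 0 0 1;0 0 2 0 0 0 1;-0.5 0 2 0 0 0 1;0 0 1 0 0 0 1;0 0 0 0 0 0 1;0 0 0 0 0 0 1;0 0 0 0 0 0 1"
}}

```text
t: 28.38
eef_pos: [0.5189, -0.3017, 0.1917]
tool_rot: [-0.0, -0.068, 0.998, -0.005]
contact_force: [0.1, 0.2, 0.7]
gripper_width: 0.0
```

```bash
python3 -c "
from h import *
print(jaw())
im=read_camera('wrist');cv2.imwrite('pics/fw.png',im[:,:,::-1])
im=read_camera('scene');cv2.imwrite('pics/fs.png',crop(im,80,140,360,350,2.8))
im=read_camera('top');cv2.imwrite('pics/ft.png',im[:,:,::-1])"
```

```text
(array([ 51.89, -30.17,  19.17]), 'jaw', np.float64(97.85), 'tilt z', array([-0.0002, -0.01  ]), 'F', array([0.1, 0.2, 0.7]), 't', 28.38, 'gw', 0.0)
```

View pics/fs.png

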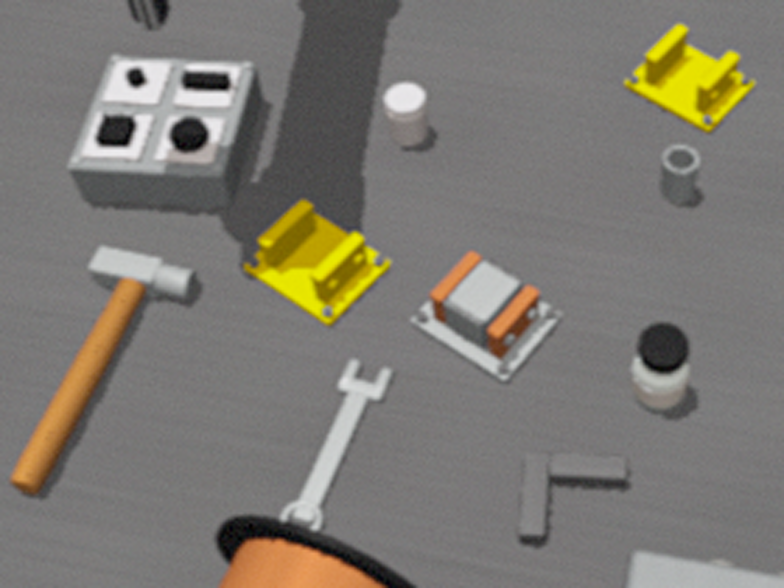

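View pics/ft.png

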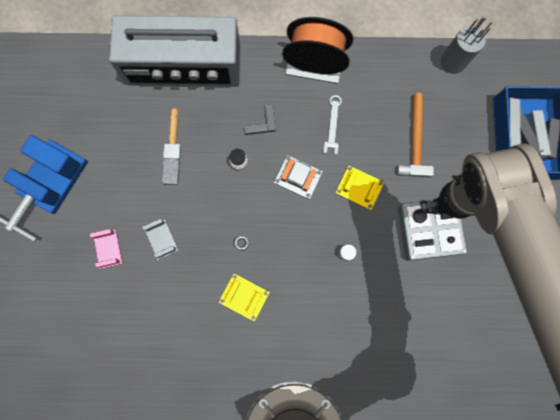

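View pics/fw.png

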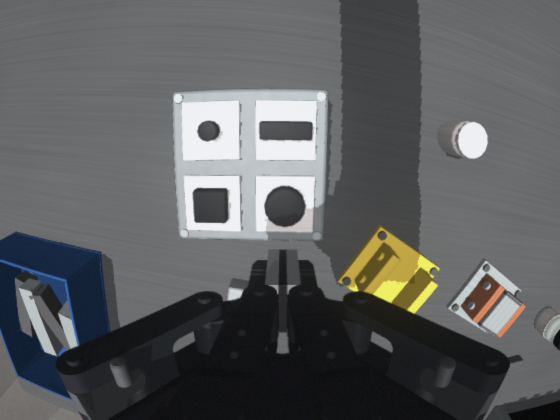

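The pictures show the tube seated in the cradle, all four keys up, the bystanders where they were, and the arm clear at z = 0.19 m.

```bash
python3 -c "
from station import hand_in
print(hand_in())"
```

```text
the job is handed in; nothing more can be done
None
```

I took the tube out of the rest across its width, set it flat on the open bench, gripped it by its ends and let it go in the copper-cheeked cradle. Then I pressed the bar, square and large round keys home in that order, letting each come up before the next. I handed in at about 28.5 s of the 72 s allowed; no verdict was reported.

**Last checks:**
- **Tube:** the wrist and scene pictures after release show it between the cheeks, ends flush.
- **Keys:** the tip reached 59.7, 59.9 and 60.0 mm (fully home is 60 mm) at 27, 19 and 14 N. All four keys looked up at the end, and I never pressed the small round one.
- **Surroundings:** the bystanders look unmoved, and the arm stood clear at 0.19 m with about zero force.

**What disagreed or went wrong:**
- **Key positions:** the wrist camera put the keys 3 to 5 mm farther toward −y than the top camera. I aimed between the two for the bar and close to the wrist's value for the others; each press registered as home.
- **Joint limit:** on the way to the square key the last joint stalled close to its limit (2.946 of 2.96 rad). I lifted, turned the tool back about 90° and continued.
- **Tube on the bench:** contact did not show clearly in the force reading. I took it as set down from the height and from the arm no longer sinking.

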